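# Clamp a chromatography column with a hex key by feel

### The job

Clamp the steel column that lies in the bench vice: take the square-handled hex key from the tool stand, feel with its tip for the recessed hex socket below the vice's top window without forcing the sprung screw down, and turn it clockwise in regrasped quarter turns until the column has pressed the jaw's sprung pad about halfway in, never fully. Leave the key standing in the socket, let go of it, and leave the other tool and the beaker where they are.

Things in the scene. Friction and masses are not known exactly. Their poses are not given: they have to be found in the camera images.
- vice: Grey bench vice, fixed. Origin: on the bench under its window's middle; +x points away from the jaws. Base plate x -150 to 50 mm, 140 wide, 12 high; screw housing 100 x 100 mm about the origin, top at 72 mm (corner bolt heads to 75). Fixed jaw face at x = -124; jaws 130 mm wide along y, tops at 56; steel bed between them, 32 mm high.
- window (a point): Middle of the square 38 mm window in the housing's top, 72 mm above the bench. 20 mm below it is the flat face of the floating screw with one hex socket (18.2 mm over flats, 22 deep, flat floor), whose axis stands up to 5.5 mm off the window's middle in the vice's x and y each, differently each time (fixed during the work; no pose tells it).
- head (a joint): How far the sprung screw head with the socket is pushed down (m), 0 at rest. The spring needs about 2 N to start and 1 N for each further mm; bottoms at 14 mm. More than 9 mm is forcing it.
- screw (a joint): Turn of the screw (rad), growing clockwise seen from above. At 0 two socket flats face the vice's +x and -x; they turn with it. Starts at 0 to 0.8; turning takes about 0.15 N m, more once the jaw grips; it stays where it is left. Each rad moves the jaw 4 mm.
- jaw (a joint): Travel of the moving jaw towards the fixed jaw (m): 0 fully open (26 mm between pad and fixed face); driven only by the screw. The pad meets the column and pinches it at roughly 10 to 14 mm; from there further travel presses the pad in, mm for mm.
- column: Steel chromatography column, a tube with end fittings, 128 mm long, about 12 to 14 mm thick, loose on the bed between the jaws, along the vice's y axis. Origin: middle of its underside.
- stand: Wooden tool stand 70 x 160 x 62 mm, fixed to the bench, with two round 25 mm holes, 42 mm either side of its middle along its y axis, 60 mm deep; one holds the key, the other the driver (either way round). Origin: middle of its underside.
- key: Hex key, 0.16 kg, upright in the stand (tip 6 mm over the bench). Origin: middle of the tip, z up. Round pilot 15.8 mm dia. widening to 17 mm over 4 mm, then hex shank 17 mm over flats, two flats facing its +x and -x; collar 37 mm dia. z 56 to 61; black square handle 28 x 28 mm, z 61 to 119, sides square to its x and y. Home in the socket its tip is 30 mm over the bench.
- driver: Bystander: another tool in the stand, like the key but with a round handle (28 mm dia.) and round 12 mm shank. Origin: middle of its tip.
- beaker: Bystander: small glass beaker, 54 mm dia., 69 mm high. Origin: middle of its underside.
- pad (a joint): How far the sprung steel pad on the moving jaw's face (130 mm wide, top at 56 mm) is pressed into the jaw by the column (m): 0 free, 0.003 halfway, 0.006 fully in. Needs 5 N to start, then 5 N per mm.
Mind the look-alikes: they are no part of the job. Leave any orange or yellow look-alike of the key alone.

How it is judged:
On the way:
1. the key's hex stands at least 14 mm deep in the socket, the screw not pushed down (z of key in the frame of vice between 0.015 and 0.038 m and horizontal distance between key and window below 0.02 m and angle between key's own z axis and vertical below 0.2 rad and value of joint head below 0.004 m), for 0.2 s.
At the end, for the whole second after the job is handed in: The column presses the jaw's pad in by 1 to 5 mm and is still on the bed; the key stands released, at rest, in the socket: tip 14 mm or more below the screw's face, within 20 mm of the window's middle, tilt under 0.2 rad, screw pushed down under 4 mm (all of step 1 and height (world z) of column above 0.025 m and linear speed of key below 0.02 m/s and value of joint pad between 0.001 and 0.005 m); the robot touches nothing.
It fails at once if the sprung screw is pushed down more than 10 mm (value of joint head above 0.01 m).
It fails at once if the jaw's pad is pressed in more than 5.2 mm of its 6 mm (value of joint pad above 0.0052 m).
It fails at once if the other tool is shifted more than 30 mm (distance of driver from where it was at the start of the episode above 0.03 m).
It fails at once if the beaker is shifted more than 30 mm (distance of beaker from where it was at the start of the episode above 0.03 m).
It also fails if it takes over 72 s, if anything falls off the work surface, if the arm or the gripper's body presses on something with over 40 N, if the wrist force passes 120 N, or if a joint passes its speed limit or range.

### The arm

A 6-joint arm with a two-finger parallel gripper is mounted at the origin on a cart in front of the work surface, level with it; the furniture and walls round the work are solid. World frame = base frame: x ahead of the robot, y to its left, z up, the work surface at z = 0. Lengths are in m, angles in rad, forces in N, time in s.
With the tool pointing down it reaches from about 0.325 to 0.9 m from the base axis. Payload 6.1 kg.
Tool frame: the origin (TCP) lies midway between the tips of the shut fingers; the grasp point (between the pads) lies behind it (ctrl.tcp_to_grasp is the z of the grasp point in the tool frame, in m); z points along the fingers, y is the line along which they close (so a half turn about z gives the same grasp; the last joint's range is limited). The gripper opens to 85 mm and grips with 20 to 120 N. Pads are 22 mm wide; open, the fingers measure 114 mm over their backs; the gripper's body (76 mm by 85 mm) begins 54 mm behind the grasp point. The pads swing forward as they close: fully open they stand 13 mm farther back than shut.
Start: joints at [1.125, 0.22, 1.526, -0, 1.395, -0.126], TCP at [0.196, 0.593, 0.231] pointing down, gripper open.
Joint ranges: [-2.98, 2.98], [-0.91, 2.08], [0.09, 2.57], [-1.24, 4.39], [0.2, 2.65], [-2.68, 2.68]. Speed limits (rad/s): [2.57, 2.57, 3.01, 3.14, 3.14, 3.14].

### API

Orientations are given as [roll, pitch, yaw] about the fixed x, y, z axes, in that order (R = Rz(yaw) Ry(pitch) Rx(roll)).
In Python, from plant import read_state, vision, ticket, ctrl gives the robot as it stands. The module is installed in compiled form; this text tells all that it offers.
- The arm moves only by the tool carry_out, never from a script. Its argument "rows" is a list that holds one entry, the list of rows, each a list of 7 numbers: the shift along the tool's x, y, z scaled (see below), then the turn, a rotation vector about the tool's x, y, z scaled (see below), then the closure, from 0 (fully open) to 1 (shut). A call has 1 to 12 rows; each row shifts and turns the commanded pose from where the row before left it, along the tool's axes as they then stand; what a row does not reach is not made up. The controller multiplies each number of a shift by 0.3 m and each number of a turn by 360 degrees. A row lasts 1/10 s, in which the tool goes at most 50 mm and 8.59 degrees, less where a joint would pass 70% of its speed; a pose out of reach is approached as far as the arm can. A call with a number of a shift or a turn outside -1 to 1 is refused whole. A call with a gripper value outside its range is refused whole. The fingers move at their own pace and stop on an object; the grip force is fixed at half the most. Time passes only in rows, so rows that do not move let the fingers close. It gives the time, the measured TCP pose, the force, the opening and the grip force at its end, in the units of the state.
- read_state(): the state, without advancing time (a new reading comes with each control period).
- vision.get_image(name): name is "side" or "top" or "wrist"; returns (picture, depth): 384x512x3 uint8, red, green, blue; 384x512 float32, m along the optical axis (not along the pixel's ray), 0 where there is no reading.
- vision.calibration(name): a dict with "mtx" (3x3 intrinsics, pixels), "D" ([k1, k2, p1, p2, k3] as OpenCV has them; the pictures are not rectified), "camera_from_world" (4x4, takes a point from world to camera coordinates); the wrist camera has in their place "T_tool_cam" (4x4, takes a point from camera to tool coordinates, whose origin is the TCP and whose axes are the flange's). Camera axes: x right, y down, z forward; pixel columns grow to the right and rows downward; lengths in m; the calibration is good to about 2 mm. A picture is of the moment at which its call begins: read the wrist's pose just before it. calibration takes no time and is no camera call.
- ticket.job_done(): hands the job in; it is judged then, once.
The state is a dict: "t": time; "joint_pos": joint angles; "qvel": joint speeds; "joint_torque": joint torques, N m; "position": TCP position; "ee_rot": TCP orientation; "ft_force": force on the tool from outside, world axes, zero at the start; "torque": the same for the moment, N m; "grip_width": finger opening in m; "grasp_force": force on a finger pad.
Only numpy, scipy, OpenCV 4.12 (cv2) and the standard library are available. Lean on these libraries where they do the work, as an engineer would, in place of code of your own. Each camera call takes 0.05 s, during which the arm holds its last target. There are 200 camera calls.

## Working session

There is one attempt and no reset: what is moved stays moved. The work goes in short steps, Python scripts to look and compute and a tool call to move; the robot and the scene stay as the last step left them, time stands still between calls to the robot, and variables do not carry over. Pictures are saved under pics/ and viewed, at most 10 in all, crops included, and the job is handed in when it is done.

Besides the shell and the picture viewer there is one more tool, called in YAML: its name, and indented under it one key for each argument. carry_out: Moves the arm, as the interface text tells. Its arguments: {"type":"object","properties":{"rows":{"type":"array","items":{"type":"array","items":{"type":"array","items":{"type":"number"}}}}},"required":["rows"]}

```bash
mkdir -p pics; ls
python3 - <<'E'
from plant import read_state, vision, ctrl
import cv2,numpy as np
s=read_state()
for k,v in s.items(): print(k,np.round(v,4))
print(ctrl.tcp_to_grasp,[a for a in dir(ctrl) if a[0]!='_'])
ims=[]
for n in ("top","side"):
    p,d=vision.get_image(n); np.save(f"{n}_0.npy",p); np.save(f"{n}_0d.npy",d)
    c=vision.calibration(n); print(n,np.round(c["mtx"],1).tolist(),np.round(c["D"],4),np.round(c["camera_from_world"],3).tolist())
    cv2.imwrite(f"pics/{n}0.png",p[:,:,::-1])
c=vision.calibration("wrist");print(np.round(c["mtx"],1).tolist(),np.round(c["D"],4),np.round(c["T_tool_cam"],4).tolist())
E
```

```text
pics
t 0.0
joint_pos [ 1.1249  0.2212  1.5276  0.      1.3947 -0.1261]
qvel [-0.0001  0.0003 -0.0021  0.001  -0.0024 -0.0005]
joint_torque [-8.00000e-04 -4.96894e+01 -3.89401e+01 -0.00000e+00  1.08000e-02
  0.00000e+00]
position [0.1962 0.5928 0.2302]
ee_rot [-3.1396e+00 -3.0000e-04  2.8219e+00]
ft_force [-0.099  -0.7252  0.3874]
torque [-0.0554  0.0165  0.037 ]
grasp_force 0.0
grip_width 0.0857
-0.0187 ['PlanningError', 'tcp_to_grasp']
top [[484.7, 0.0, 256.6], [0.0, 484.7, 191.4], [0.0, 0.0, 1.0]] [-0.1278  0.      0.      0.      0.    ] [[0.012, -1.0, -0.017, 0.061], [-0.994, -0.01, -0.108, 0.471], [0.108, 0.018, -0.994, 1.381], [0.0, 0.0, 0.0, 1.0]]
side [[393.7, 0.0, 255.0], [0.0, 393.7, 188.0], [0.0, 0.0, 1.0]] [-0.0625  0.      0.      0.      0.    ] [[0.985, -0.168, -0.024, -0.454], [-0.116, -0.561, -0.82, 0.146], [0.124, 0.811, -0.572, 1.019], [0.0, 0.0, 0.0, 1.0]]
[[315.1, 0.0, 258.8], [0.0, 315.1, 194.4], [0.0, 0.0, 1.0]] [-0.0899  0.      0.      0.      0.    ] [[-0.0003, -0.9531, -0.3027, 0.0766], [1.0, -0.0002, -0.0003, -0.0005], [0.0002, -0.3027, 0.9531, -0.1415], [0.0, 0.0, 0.0, 1.0]]
```

View pics/top0.png

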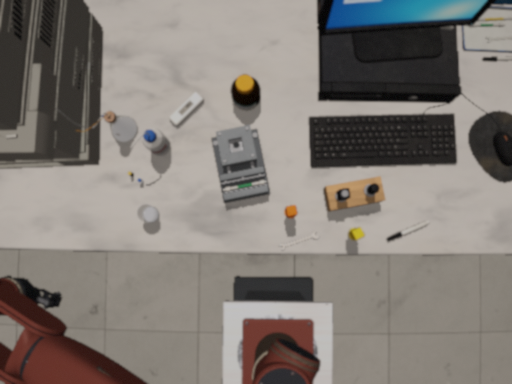

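View pics/side0.png

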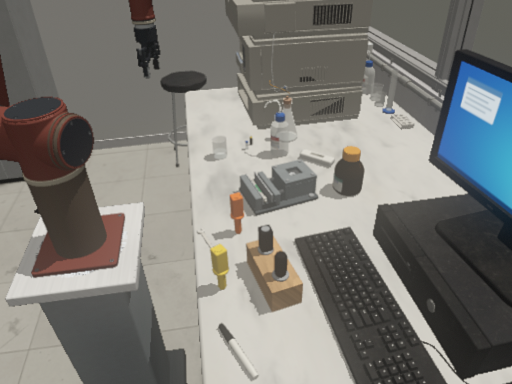

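The top view shows the vice near (240,163) with its window at (238,147), and the stand at (354,194) with tools at (343,194) and (373,188). The beaker is at (150,215), and the orange and yellow decoys are at (291,211) and (357,234). Next I'll zoom in on the tools and vice.

```bash
cat > h.py <<'E'
import numpy as np,cv2
from plant import read_state, vision
from scipy.spatial.transform import Rotation as R
def T_wc(name,s=None):
    c=vision.calibration(name)
    if name!="wrist": return np.linalg.inv(c["camera_from_world"])
    T=np.eye(4);T[:3,:3]=R.from_euler('xyz',s["ee_rot"]).as_matrix();T[:3,3]=s["position"]
    return T@c["T_tool_cam"]
def plane(name,px,z,s=None):
    "pixels -> world points on the plane at height z"
    c=vision.calibration(name);T=T_wc(name,s)
    n=cv2.undistortPoints(np.array(px,float).reshape(-1,1,2),c["mtx"],c["D"]).reshape(-1,2)
    r=np.c_[n,np.ones(len(n))]@T[:3,:3].T
    return T[:3,3]+r*((z-T[2,3])/r[:,2])[:,None]
def cloud(name,d,s=None):
    "world points of the whole depth picture, HxWx3"
    c=vision.calibration(name);T=T_wc(name,s);h,w=d.shape
    g=np.stack(np.meshgrid(np.arange(w),np.arange(h)),-1).reshape(-1,1,2).astype(float)
    n=cv2.undistortPoints(g,c["mtx"],c["D"]).reshape(-1,2)
    P=np.c_[n,np.ones(len(n))]*d.reshape(-1,1)
    return (P@T[:3,:3].T+T[:3,3]).reshape(h,w,3)
E
python3 - <<'E'
from h import *
t=np.load("top_0.npy");s=np.load("side_0.npy")
a=cv2.resize(t[172:222,310:400],(400,222),interpolation=cv2.INTER_CUBIC)
b=cv2.resize(t[115:215,200:280],(400,500)[::1],interpolation=cv2.INTER_CUBIC)
c=cv2.resize(s[215:310,235:310],(300,380),interpolation=cv2.INTER_CUBIC)
o=np.zeros((600,800,3),np.uint8);o[:222,:400]=a;o[220:600,:300]=c;o[:500,400:]=b
cv2.imwrite("pics/z1.png",o[:,:,::-1])
P=cloud("top",np.load("top_0d.npy"))
for n,(u,v) in dict(toolL=(343,194),toolR=(373,188),stand=(358,194),hous=(228,137),win=(238,147),beaker=(150,215)).items(): print(n,P[v,u].round(3))
Z=P[...,2]
for n,(u0,u1,v0,v1),lo,hi in [("handles",(325,390,175,215),.09,.2),("stand",(320,390,172,215),.05,.075),("housing",(205,275,120,210),.065,.08),("jaws",(205,275,120,210),.045,.062)]:
    m=np.zeros(Z.shape,np.uint8);m[v0:v1,u0:u1]=((Z>lo)&(Z<hi))[v0:v1,u0:u1]
    k,l,st,ce=cv2.connectedComponentsWithStats(m)
    for i in range(1,k):
        if st[i,4]>12:
            q=P[l==i]; r=cv2.minAreaRect(q[:,:2].astype(np.float32)); print(n,st[i],q.mean(0).round(4),np.median(q[:,2]).round(4),[np.round(x,4) for x in r])
E
```

```text
toolL [ 0.455 -0.169  0.124]
toolR [ 0.472 -0.251  0.125]
stand [ 0.462 -0.221  0.065]
hous [0.621 0.148 0.073]
win [0.596 0.12  0.053]
beaker [0.398 0.377 0.024]
handles [367 183  12  11 103] [ 0.4725 -0.2516  0.1188] 0.1217 [array([ 0.4734, -0.253 ]), array([0.0277, 0.0244]), np.float64(4.5858)]
handles [338 188  13  13 130] [ 0.4563 -0.1717  0.1221] 0.1242 [array([ 0.4576, -0.1739]), array([0.0281, 0.0297]), np.float64(9.2401)]
stand [ 326  176   60   35 1142] [ 0.4646 -0.2129  0.0627] 0.0626 [array([ 0.4658, -0.2145]), array([0.0707, 0.1613]), np.float64(11.0147)]
housing [ 216  125   41   41 1049] [0.5982 0.1262 0.0728] 0.0728 [array([0.5991, 0.1268]), array([0.1021, 0.1003]), np.float64(12.3441)]
jaws [228 138  16  15 133] [0.6021 0.1271 0.0529] 0.0528 [array([0.6019, 0.1272]), array([0.0354, 0.0383]), np.float64(12.9268)]
jaws [236 160  18   4  21] [0.5536 0.1011 0.0537] 0.0543 [array([0.5535, 0.101 ]), array([0.0021, 0.0494]), np.float64(12.7109)]
jaws [219 166  46  19 392] [0.5152 0.109  0.0535] 0.0533 [array([0.5162, 0.1087]), array([0.032 , 0.1292]), np.float64(12.268)]
jaws [223 181  46  20 408] [0.4672 0.0989 0.0556] 0.0562 [array([0.4723, 0.0992]), array([0.0368, 0.1296]), np.float64(11.6172)]
```

View pics/z1.png

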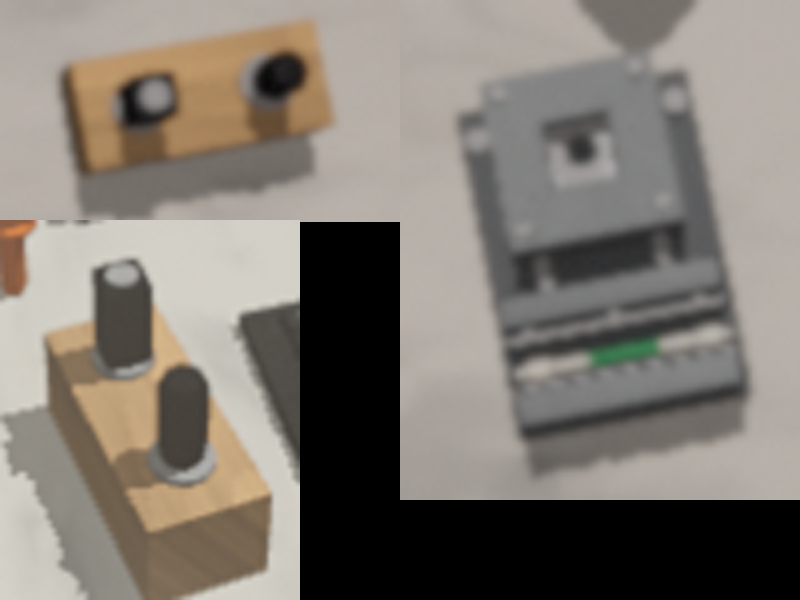

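The square-handled key is the left tool in the top view at (343,194); its handle top is square-edged with a grey disc, and in the side view it is the rear tool. The driver on the right has the round handle. The socket is visible in the window as a dark spot. I'll look closer at the window with the wrist camera next.

```bash
cat >> h.py <<'E'
def goto(p,yaw=None,s=None):
    "prints the shift in tool axes /0.3 (whole) and turn about tool z /360deg to reach tool-down pose"
    s=s or read_state();Rm=R.from_euler('xyz',s["ee_rot"]).as_matrix()
    d=Rm.T@(np.array(p)-s["position"])/0.3
    y=s["ee_rot"][2]
    print("shift",d.round(4),"mm",np.linalg.norm(d*300).round(1), "" if yaw is None else ("rz",round(-((yaw-y+np.pi)%(2*np.pi)-np.pi)/2/np.pi,4)), "pos",np.round(s["position"],4),"rot",np.round(s["ee_rot"],4),"q6",round(s["joint_pos"][5],3))
E
python3 - <<'E'
from h import *
goto([0.60,0.045,0.16],1.78)
P=cloud("top",np.load("top_0d.npy"))
m=P[70:110,225:265]; print("bottle",m[...,2].max(), np.median(m[m[...,2]>0.1],0))
E
```

```text
shift [-1.8517 -1.3098  0.2363] mm 684.1 ('rz', np.float64(0.1658)) pos [0.1963 0.5928 0.2303] rot [-3.1398e+00 -2.0000e-04  2.8217e+00] q6 -0.126
bottle 1.424396096612458 [0.75405669 0.10057369 0.13542046]
```

carry_out:
  rows:
    - [[-0.13,-0.092,0,0,0,0,0],[-0.13,-0.092,0,0,0,0,0],[-0.13,-0.092,0,0,0,0,0],[-0.13,-0.092,0,0,0,0,0],[-0.13,-0.092,0,0,0,0,0],[-0.13,-0.092,0,0,0,0,0],[-0.13,-0.092,0,0,0,0,0],[-0.13,-0.092,0,0,0,0,0],[-0.13,-0.092,0,0,0,0,0],[-0.13,-0.092,0,0,0,0,0],[-0.13,-0.092,0,0,0,0,0],[-0.13,-0.092,0,0,0,0,0]]

```text
t: 1.3
position: [0.5373, 0.13, 0.231]
ee_rot: [-3.142, -0.0, 2.822]
ft_force: [0.4, 0.8, -0.2]
grip_width: 0.0852
grasp_force: 0.0
```

carry_out:
  rows:
    - [[-0.1,-0.07,0,0,0,0,0],[-0.1,-0.07,0.06,0,0,0,0],[-0.09,-0.066,0.06,0,0,0,0],[0,0,0.06,0,0,0.0235,0],[0,0,0.056,0,0,0.0235,0],[0,0,0,0,0,0.0235,0],[0,0,0,0,0,0.0235,0],[0,0,0,0,0,0.0235,0],[0,0,0,0,0,0.0235,0],[0,0,0,0,0,0.0235,0],[0,0,0,0,0,0,0]]

```text
t: 2.4
position: [0.5994, 0.0458, 0.1599]
ee_rot: [-3.141, -0.0, 1.787]
ft_force: [0.4, 0.2, -0.6]
grip_width: 0.0854
grasp_force: 0.0
```

Run:
```python
from h import *
s=read_state();p,d=vision.get_image("wrist")
np.save("w1.npy",p);np.save("w1d.npy",d);import pickle;pickle.dump(s,open("w1.pkl","wb"))
goto([0.60,0.045,0.16],1.78,s)
cv2.imwrite("pics/w1.png",cv2.resize(p[:,:,::-1],(768,576),interpolation=cv2.INTER_CUBIC))
```

```text
shift [-0.0029  0.0013 -0.0002] mm 1.0 ('rz', np.float64(0.0011)) pos [0.5994 0.0458 0.1599] rot [-3.1406e+00 -3.0000e-04  1.7869e+00] q6 -0.271
```

View pics/w1.png

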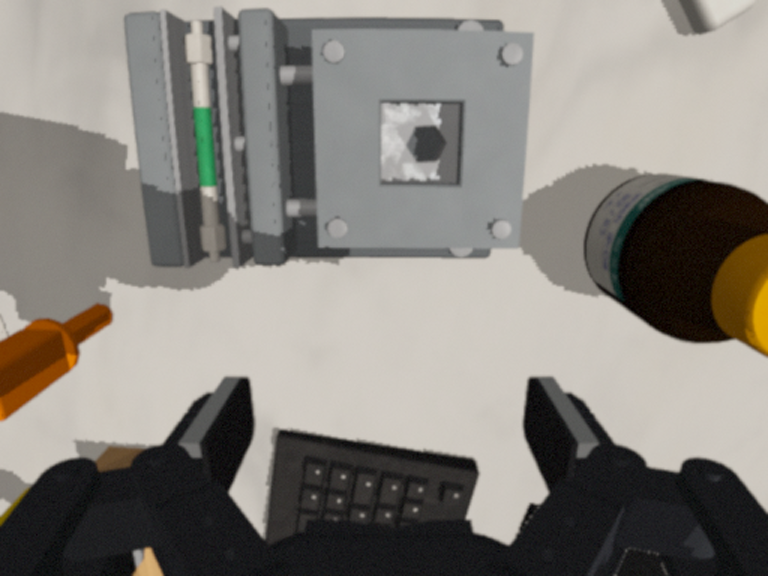

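This wrist view, scaled 1.5x, shows the window around (421,143) and the dark hex socket at about (426,143). The column is along x≈203, the pad plate is at x≈232, and the moving jaw is at x≈265. I'll measure these next.

Run:
```python
from h import *
import pickle
p=np.load("w1.npy");d=np.load("w1d.npy");s=pickle.load(open("w1.pkl","rb"))
g=cv2.cvtColor(p,cv2.COLOR_RGB2GRAY);P=cloud("wrist",d,s);Z=P[...,2]
# housing top
m=((Z>.066)&(Z<.079)).astype(np.uint8);m[:, :195]=0;m[180:]=0;m[:,370:]=0
k,l,st,ce=cv2.connectedComponentsWithStats(m);i=1+st[1:,4].argmax();H=(l==i).astype(np.uint8)
cs,hi=cv2.findContours(H,cv2.RETR_CCOMP,cv2.CHAIN_APPROX_NONE)
for c,hh in zip(cs,hi[0]):
    if len(c)>60:
        q=plane("wrist",c.reshape(-1,2),.072,s)[:,:2].astype(np.float32);r=cv2.minAreaRect(q);print("housing" if hh[3]<0 else "window",[np.round(x,4) for x in r])
print("Z housing",np.median(Z[l==i]),"face",np.median(Z[85:110,258:268]),"sock",np.round(Z[90:102,280:290:3],3)[::4])
# socket
w=np.zeros(g.shape,np.uint8);w[66:125,252:310]=1
for th in (60,75,85):
    b=((g<th)&(w>0)).astype(np.uint8);k,l2,st,ce=cv2.connectedComponentsWithStats(b);j=l2[96,283]
    if j==0: print("none");continue
    c=max(cv2.findContours((l2==j).astype(np.uint8),cv2.RETR_EXTERNAL,cv2.CHAIN_APPROX_NONE)[0],key=len)
    q=plane("wrist",c.reshape(-1,2),.052,s)[:,:2]
    print(th,st[j],ce[j], q.min(0),q.max(0),(q.min(0)+q.max(0))/2)
o=cv2.resize(p[60:135,245:320],(600,600),interpolation=cv2.INTER_NEAREST)
cv2.imwrite("pics/w1z.png",o[:,:,::-1])
```

```text
housing [array([0.5981, 0.1239]), array([0.1002, 0.0997]), np.float64(12.0918)]
window [array([0.5982, 0.1238]), array([0.0384, 0.0384]), np.float64(12.1062)]
Z housing 0.07090096899018622 face 0.05105068374444954 sock [[0.029 0.03  0.03  0.029]
 [0.028 0.029 0.029 0.029]
 [0.029 0.028 0.029 0.028]]
none
75 [277  85  20  22 347] [285.48414986  95.30259366] [0.59570702 0.11617975] [0.61102404 0.13296324] [0.60336553 0.12457149]
85 [276  85  22  22 384] [285.47135417  95.44791667] [0.59513345 0.11601285] [0.61176938 0.13312995] [0.60345141 0.1245714 ]
```

View pics/w1z.png

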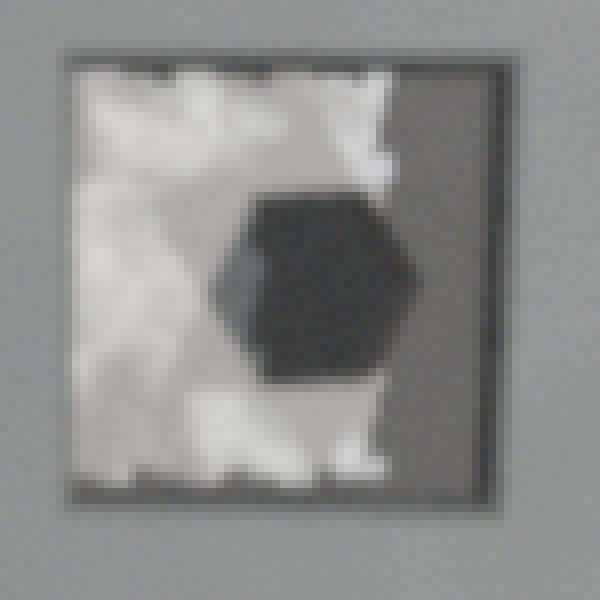

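The zoom shows a clean hex socket, with corners at crop (210,287) and (420,282) and flats at y=195 and y=383. That puts the centre near full-image pixel (283.8,95.5), with the hex turned about 30° relative to the vice.

Run:
```python
from h import *
import pickle
p=np.load("w1.npy");d=np.load("w1d.npy");s=pickle.load(open("w1.pkl","rb"))
P=cloud("wrist",d,s);g=cv2.cvtColor(p,cv2.COLOR_RGB2GRAY)
print("socket",plane("wrist",[[283.75,95.5]],.051,s)[0,:2].round(4))
a=np.radians(12.1);O=np.array([.5982,.1238]);M=np.array([[np.cos(a),np.sin(a)],[-np.sin(a),np.cos(a)]])
V=np.concatenate([(P[...,:2]-O)@M.T,P[...,2:]],-1)*1000
for v in (32,60,90,120,150,158):
    print("row",v,"y",V[v,140,1].round(0)); print(" ".join(f"{V[v,u,0]:.0f}/{V[v,u,2]:.0f}/{g[v,u]}" for u in range(108,166)))
```

```text
socket [0.6021 0.1246]
row 32 y 49.0
-126/55/139 -126/55/161 -125/55/166 -125/54/153 -124/54/117 -123/53/96 -124/49/92 -124/48/92 -124/46/93 -123/46/93 -124/43/92 -124/40/91 -124/39/90 -124/37/92 -123/36/94 -123/35/118 -120/41/161 -118/43/187 -117/45/195 -116/44/199 -116/43/200 -115/43/199 -115/42/200 -113/43/200 -112/44/201 -112/42/195 -111/44/183 -110/43/176 -110/42/176 -110/40/175 -109/39/173 -109/39/165 -108/38/139 -110/31/92 -109/32/66 -109/30/96 -99/54/144 -99/54/159 -97/55/161 -97/55/162 -96/55/152 -96/54/125 -95/52/100 -96/48/95 -96/46/107 -95/45/122 -95/44/129 -94/46/129 -93/45/127 -93/45/121 -91/46/93 -91/46/80 -88/52/101 -87/52/119 -86/53/130 -86/51/134 -85/51/136 -85/51/135
row 60 y 29.0
-128/55/135 -128/55/135 -127/54/143 -126/54/159 -125/56/165 -125/55/157 -124/53/122 -124/53/96 -124/50/93 -124/50/95 -124/47/93 -124/44/95 -123/45/95 -124/41/93 -124/38/92 -124/36/91 -124/36/94 -124/32/93 -124/32/95 -123/31/100 -119/39/135 -117/42/168 -117/41/186 -116/41/196 -115/41/205 -114/42/210 -114/40/211 -113/41/203 -112/39/193 -112/39/180 -111/38/158 -111/36/125 -112/31/105 -111/31
[... 2205 characters left out ...]
/41/75 -96/39/70 -96/37/65 -96/33/60
row 158 y -50.0
-137/55/89 -136/56/87 -135/55/88 -134/55/88 -134/54/90 -133/54/89 -132/55/90 -131/55/87 -130/55/86 -130/54/85 -129/55/80 -127/56/79 -128/53/83 -126/55/96 -125/57/100 -124/55/94 -124/54/74 -124/53/59 -124/50/59 -124/49/59 -124/47/58 -124/44/58 -124/41/56 -125/38/56 -124/38/60 -125/33/76 -121/41/103 -119/43/122 -119/42/131 -118/43/134 -117/42/134 -116/44/132 -115/43/133 -114/44/134 -113/43/133 -113/42/121 -111/43/112 -111/43/107 -111/40/105 -110/40/103 -109/39/103 -109/37/93 -108/37/76 -110/31/65 -109/31/67 -108/31/86 -99/55/99 -98/54/105 -97/55/105 -97/54/99 -96/54/82 -96/51/65 -96/48/71 -96/47/91 -95/46/104 -94/48/106 -93/47/105 -92/47/104
```

Run:
```python
from h import *
goto([0.457,-0.173,0.23],1.77)
```

```text
shift [-0.6076 -0.6231 -0.2329] mm 270.3 ('rz', np.float64(0.0034)) pos [0.5995 0.0458 0.16  ] rot [-3.1408e+00 -3.0000e-04  1.7914e+00] q6 -0.276
```

carry_out:
  rows:
    - [[0,0,-0.116,0,0,0,0],[0,0,-0.117,0,0,0.0034,0],[-0.102,-0.104,0,0,0,0,0],[-0.102,-0.104,0,0,0,0,0],[-0.102,-0.104,0,0,0,0,0],[-0.102,-0.104,0,0,0,0,0],[-0.102,-0.104,0,0,0,0,0],[-0.102,-0.104,0,0,0,0,0],[0,0,0,0,0,0,0],[0,0,0,0,0,0,0]]

```text
t: 3.45
position: [0.4516, -0.1715, 0.2305]
ee_rot: [3.141, -0.0, 1.767]
ft_force: [-1.0, -0.6, -0.0]
grip_width: 0.0858
grasp_force: 0.0
```

Run:
```python
from h import *
import pickle
s=read_state();p,d=vision.get_image("wrist");np.save("w2.npy",p);np.save("w2d.npy",d);pickle.dump(s,open("w2.pkl","wb"))
print(s["position"],s["ee_rot"])
P=cloud("wrist",d,s);Z=P[...,2]
m=((Z>.117)&(Z<.135)).astype(np.uint8);m[280:]=0
k,l,st,ce=cv2.connectedComponentsWithStats(m)
for i in range(1,k):
    if st[i,4]>60:
        c=max(cv2.findContours((l==i).astype(np.uint8),cv2.RETR_EXTERNAL,cv2.CHAIN_APPROX_NONE)[0],key=len)
        z=np.median(Z[l==i]);q=plane("wrist",c.reshape(-1,2),z,s)[:,:2].astype(np.float32);print(st[i],z.round(4),[np.round(x,4) for x in cv2.minAreaRect(q)])
o=cv2.resize(p[80:280,100:360],(780,600),interpolation=cv2.INTER_CUBIC)
cv2.imwrite("pics/w2z.png",o[:,:,::-1])
```

```text
[ 0.45158496 -0.17148869  0.23047932] [ 3.14113290e+00 -1.20427579e-04  1.76701121e+00]
[222   0  36  21 615] 0.1182 [array([ 0.4114, -0.0389]), array([0.0258, 0.0139]), np.float64(10.8366)]
[ 247  179   34   34 1085] 0.124 [array([ 0.4566, -0.1739]), array([0.0272, 0.0287]), np.float64(10.575)]
[117 195  36  34 712] 0.1183 [array([ 0.3501, -0.2117]), array([0.0262, 0.0265]), np.float64(26.6699)]
[249 269  28  11 233] 0.1213 [array([ 0.4709, -0.2485]), array([0.0248, 0.0106]), np.float64(11.1333)]
```

View pics/w2z.png

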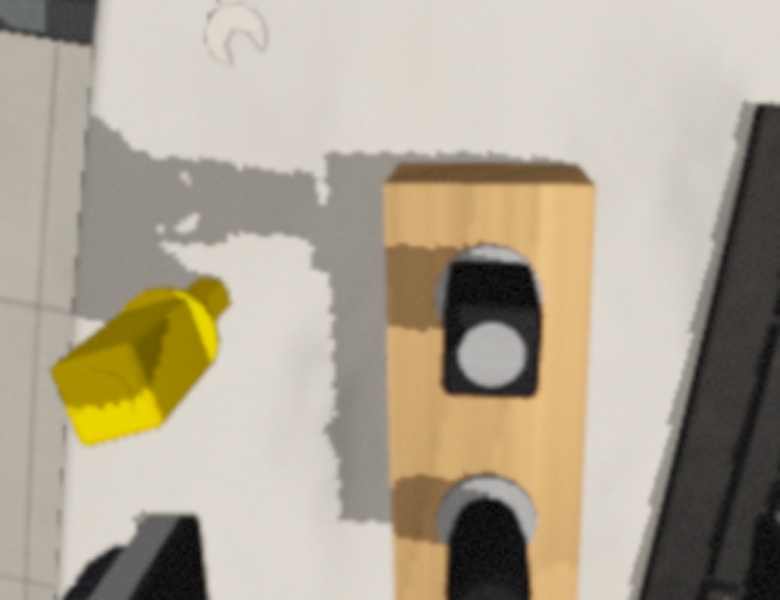

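The zoom shows the key's square handle top at crop (492,350), square to the stand. The driver sits below it, and the yellow decoy is to the left, clear of the fingers. I'll descend and grasp.

Run:
```python
from h import *
goto([0.4566,-0.1737,0.079],1.756)
```

```text
shift [-0.0129  0.0127  0.5048] mm 151.5 ('rz', np.float64(0.0019)) pos [ 0.452  -0.1707  0.2304] rot [ 3.1411e+00 -3.0000e-04  1.7681e+00] q6 -0.722
```

carry_out:
  rows:
    - [[-0.0129,0.0127,0,0,0,0.0019,0],[0,0,0,0,0,0,0],[0,0,0.1,0,0,0,0],[0,0,0.1,0,0,0,0],[0,0,0,0,0,0,0]]

```text
t: 4.0
position: [0.4541, -0.1714, 0.1661]
ee_rot: [-3.135, -0.006, 1.757]
ft_force: [-1.0, 0.1, -1.1]
grip_width: 0.0852
grasp_force: 0.0
```

Run:
```python
from h import *
goto([0.4566,-0.1737,0.079],1.756)
```

```text
shift [-0.0105  0.0085  0.2901] mm 87.1 ('rz', np.float64(0.0002)) pos [ 0.4541 -0.1714  0.1661] rot [-3.1352 -0.0056  1.757 ] q6 -0.71
```

carry_out:
  rows:
    - [[-0.0105,0.0085,0,0,0,0,0],[0,0,0,0,0,0,0],[0,0,0.1,0,0,0,0],[0,0,0.1,0,0,0,0],[0,0,0,0,0,0,0],[0,0,0,0,0,0,0]]

```text
t: 4.6
position: [0.4602, -0.1768, 0.1117]
ee_rot: [3.141, 0.0, 1.755]
ft_force: [0.6, -0.0, 0.9]
grip_width: 0.0854
grasp_force: 0.0
```

Run:
```python
from h import *
goto([0.4566,-0.1737,0.079],1.756)
```

```text
shift [ 0.0123 -0.0098  0.109 ] mm 33.1 ('rz', np.float64(-0.0002)) pos [ 0.4602 -0.1768  0.1117] rot [3.1410e+00 5.0000e-04 1.7551e+00] q6 -0.711
```

carry_out:
  rows:
    - [[0.0123,-0.0098,0,0,0,0,0],[0,0,0.05,0,0,0,0],[0,0,0.05,0,0,0,0],[0,0,0.008,0,0,0,0],[0,0,0,0,0,0,0],[0,0,0,0,0,0,0],[0,0,0,0,0,0,0]]

```text
t: 5.3
position: [0.4567, -0.1738, 0.0792]
ee_rot: [3.14, 0.001, 1.755]
ft_force: [0.1, -0.0, -0.5]
grip_width: 0.0851
grasp_force: 0.0
```

Run:
```python
from h import *
goto([0.4566,-0.1737,0.079],1.756)
```

```text
shift [ 0.0005 -0.0004  0.0007] mm 0.3 ('rz', np.float64(-0.0002)) pos [ 0.4567 -0.1738  0.0792] rot [3.1400e+00 1.4000e-03 1.7549e+00] q6 -0.709
```

Spot on, so I'll close the fingers and then lift.

carry_out:
  rows:
    - [[0,0,0,0,0,0,1],[0,0,0,0,0,0,1],[0,0,0,0,0,0,1],[0,0,0,0,0,0,1],[0,0,0,0,0,0,1],[0,0,0,0,0,0,1],[0,0,0,0,0,0,1],[0,0,0,0,0,0,1],[0,0,0,0,0,0,1],[0,0,0,0,0,0,1]]

```text
t: 6.3
position: [0.4561, -0.1735, 0.0782]
ee_rot: [3.141, 0.0, 1.755]
ft_force: [0.3, 0.3, 3.3]
grip_width: 0.0278
grasp_force: 58.8
```

carry_out:
  rows:
    - [[0,0,-0.05,0,0,0,1],[0,0,-0.1,0,0,0,1],[0,0,-0.13,0,0,0,1],[0,0,-0.13,0,0,0,1],[0,0,0,0,0,0,1],[0,0,0,0,0,0,1],[0,0,0,0,0,0,1]]

```text
t: 7.0
position: [0.4548, -0.1727, 0.199]
ee_rot: [-3.139, -0.002, 1.755]
ft_force: [-0.7, 0.6, -1.5]
grip_width: 0.0275
grasp_force: 59.6
```

Run:
```python
from h import *
import pickle
s=read_state();p,d=vision.get_image("wrist");np.save("w3.npy",p);np.save("w3d.npy",d);pickle.dump(s,open("w3.pkl","wb"))
print(s["grip_width"],s["grasp_force"],s["ft_force"])
goto([0.6021,0.1246,0.20],1.756,s)
cv2.imwrite("pics/w3.png",p[:,:,::-1])
```

```text
0.027489198642987673 59.55633580684662 [-0.72229705  0.58955734 -1.49574145]
shift [ 0.8845  0.6641 -0.0029] mm 331.8 ('rz', np.float64(-0.0002)) pos [ 0.4548 -0.1727  0.199 ] rot [-3.1391e+00 -2.2000e-03  1.7549e+00] q6 -0.709
```

View pics/w3.png

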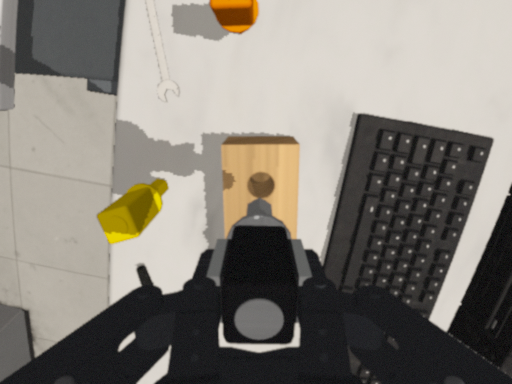

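The key is held, with its tip at (259,206) and handle disc at (259,319). I'll check the hex orientation from the facet shading and the tip position against the tool axis.

Run:
```python
from h import *
import pickle
p=np.load("w3.npy");d=np.load("w3d.npy");s=pickle.load(open("w3.pkl","rb"))
g=cv2.cvtColor(p,cv2.COLOR_RGB2GRAY)
for v in range(196,226,2): print(v,g[v,242:278].tolist())
c=vision.calibration("wrist");T=np.linalg.inv(c["T_tool_cam"])
# expected tip centre / front edge in tool frame: tip at grasp z + (92 mm)
for z in (.0723,.0763,.1): 
    X=np.array([[0,0,z],[.0079,0,z],[-.0079,0,z]])
    uv,_=cv2.projectPoints(X,cv2.Rodrigues(T[:3,:3])[0],T[:3,3],c["mtx"],c["D"]);print(z,uv.reshape(-1,2).round(1).tolist())
print(d[196:226:3,259].round(3))
```

```text
196 [175, 176, 175, 174, 171, 169, 167, 167, 169, 169, 162, 147, 132, 118, 105, 95, 91, 90, 90, 91, 91, 94, 99, 103, 107, 119, 137, 155, 170, 178, 182, 186, 189, 190, 192, 191]
198 [174, 176, 175, 174, 172, 169, 167, 167, 171, 175, 177, 174, 168, 160, 145, 125, 102, 95, 98, 112, 127, 138, 148, 155, 159, 164, 171, 173, 177, 179, 183, 187, 191, 191, 191, 192]
200 [175, 173, 173, 173, 170, 170, 166, 166, 167, 165, 155, 135, 114, 101, 92, 88, 87, 92, 99, 98, 103, 111, 117, 135, 155, 166, 172, 174, 177, 178, 183, 186, 189, 189, 190, 192]
202 [175, 176, 174, 173, 169, 164, 157, 143, 132, 116, 98, 88, 86, 84, 84, 88, 88, 90, 97, 97, 99, 99, 99, 101, 108, 128, 146, 163, 173, 179, 183, 187, 188, 191, 190, 192]
204 [174, 174, 173, 172, 164, 140, 109, 94, 86, 86, 85, 85, 86, 86, 85, 87, 86, 92, 97, 97, 97, 99, 98, 99, 98, 100, 100, 110, 132, 162, 183, 189, 190, 193, 191, 192]
206 [173, 174, 174, 171, 161, 131, 96, 85, 86, 85, 85, 86, 87, 84, 85, 84, 87, 89, 94, 96, 98, 99, 98, 100, 98, 96, 98, 99, 113, 150, 178, 189, 191, 190, 191, 193]
208 [174, 175, 174, 169, 152, 120, 92, 85, 85, 86, 84, 85,
[... 1029 characters left out ...]
116, 118, 117, 114, 111, 111, 113, 114, 118, 116, 116, 113, 115, 114, 119, 118, 117, 114, 108, 101, 95]
222 [112, 113, 111, 111, 112, 114, 114, 113, 117, 116, 116, 116, 115, 115, 117, 115, 114, 114, 114, 112, 113, 113, 116, 117, 115, 115, 115, 114, 115, 116, 116, 117, 116, 115, 116, 114]
224 [102, 101, 103, 103, 101, 103, 102, 102, 104, 105, 105, 106, 107, 108, 108, 109, 107, 107, 105, 108, 107, 109, 110, 111, 110, 114, 111, 114, 113, 115, 114, 116, 116, 114, 114, 114]
0.0723 [[258.2, 205.9], [258.1, 195.4], [258.2, 216.1]]
0.0763 [[258.2, 204.0], [258.2, 193.8], [258.2, 214.1]]
0.1 [[258.2, 194.3], [258.2, 184.8], [258.2, 203.6]]
[0.3   0.219 0.212 0.206 0.201 0.195 0.166 0.    0.166 0.166]
```

Run:
```python
from h import *
p=np.load("w3.npy");d=np.load("w3d.npy")
c=vision.calibration("wrist")
def tool(u,v):
    n=cv2.undistortPoints(np.array([[[u,v]]],float),c["mtx"],c["D"])[0,0]
    return (c["T_tool_cam"]@np.array([*(np.array([*n,1])*d[v,u]),1]))[:3]*1000
for v in range(197,228,1): print(v,[tool(u,v).round(1).tolist() for u in (254,259,264)])
for v in (300,319,335,338): print(v,tool(259,v).round(1),tool(235,v).round(1))
```

```text
197 [[-15.2, -4.0, 139.6], [-15.6, 0.7, 140.8], [-15.2, 5.4, 139.5]]
198 [[-15.7, -3.9, 138.2], [7.9, 0.6, 66.5], [-16.1, 5.4, 139.4]]
199 [[-16.8, -4.0, 138.3], [7.3, 0.6, 66.1], [-16.5, 5.4, 137.6]]
200 [[6.2, -2.9, 67.2], [7.8, 0.6, 62.3], [5.0, 4.2, 70.8]]
201 [[6.2, -2.9, 65.0], [7.8, 0.6, 60.3], [5.7, 4.1, 66.4]]
202 [[5.9, -2.9, 63.8], [7.6, 0.6, 58.7], [5.3, 4.1, 65.5]]
203 [[5.9, -2.8, 61.5], [7.4, 0.6, 57.2], [4.9, 4.1, 64.6]]
204 [[5.9, -2.8, 59.5], [7.5, 0.6, 55.0], [5.7, 4.0, 60.1]]
205 [[5.7, -2.8, 58.0], [7.6, 0.6, 52.7], [5.5, 4.0, 58.8]]
206 [[5.9, -2.7, 55.6], [7.3, 0.6, 51.8], [5.8, 3.9, 55.8]]
207 [[6.2, -2.7, 52.7], [7.8, 0.6, 48.4], [5.6, 3.9, 54.5]]
208 [[6.0, -2.7, 51.4], [7.4, 0.6, 47.7], [5.8, 3.8, 51.9]]
209 [[5.7, -2.7, 50.3], [7.7, 0.6, 44.8], [5.3, 3.8, 51.4]]
210 [[5.6, -2.7, 48.7], [7.6, 0.6, 43.4], [5.7, 3.8, 48.5]]
211 [[6.0, -2.6, 45.8], [7.5, 0.6, 41.8], [5.4, 3.8, 47.5]]
212 [[5.7, -2.6, 44.8], [7.8, 0.5, 39.3], [5.6, 3.7, 45.1]]
213 [[15.8, -2.2, 16.7], [16.0, 0.5, 16.3], [5.6, 3.7, 43.5]]
214 [[16.4, -2.1, 13.6], [16.4, 0.5, 13.6], [16.0, 3.2, 1
[... 296 characters left out ...]
 12.3], [14.3, 3.1, 11.8]]
220 [[13.9, -2.1, 11.6], [13.5, 0.5, 12.5], [13.5, 3.1, 12.5]]
221 [[13.0, -2.1, 12.3], [12.6, 0.5, 13.3], [12.8, 3.1, 12.8]]
222 [[12.4, -2.1, 12.4], [12.6, 0.5, 11.9], [12.5, 3.1, 12.2]]
223 [[11.8, -2.1, 12.5], [11.9, 0.5, 12.3], [11.6, 3.2, 12.8]]
224 [[11.7, -2.1, 11.4], [11.2, 0.5, 12.6], [11.4, 3.1, 12.2]]
225 [[10.8, -2.1, 12.1], [10.4, 0.5, 13.0], [10.8, 3.1, 12.0]]
226 [[12.0, -2.1, 8.1], [12.1, 0.5, 7.7], [12.1, 3.1, 7.9]]
227 [[12.1, -2.1, 6.5], [11.9, 0.5, 7.0], [11.7, 3.1, 7.3]]
300 [  6.8   0.4 -46.7] [  6.8  -8.2 -46.7]
319 [ -1.4   0.4 -46.9] [ -1.3  -8.4 -47.1]
335 [ -9.1   0.4 -46.6] [ -9.6  -8.7 -46.1]
338 [-10.9   0.4 -46.2] [-11.3  -8.8 -45.8]
```

The facet edge sits at column 259.5 with equal facets either side. So the hex flats face the tool's ±y, and the key hangs upright at an apparent tool offset of (-2.1, +0.6) mm. I'll go above the socket turned +32° and measure the socket with the same camera.

carry_out:
  rows:
    - [[0.06,0.045,0,0,0,0,1],[0.12,0.09,0,0,0,0,1],[0.12,0.09,0,0,0,0,1],[0.12,0.09,0,0,0,0,1],[0.12,0.09,0,0,0,0,1],[0.12,0.09,0,0,0,0,1],[0.12,0.09,0,0,0,0,1],[0.105,0.079,0,0,0,0,1],[0,0,0,0,0,-0.0225,1],[0,0,0,0,0,-0.0225,1],[0,0,0,0,0,-0.0225,1],[0,0,0,0,0,-0.0225,1]]

```text
t: 8.25
position: [0.6019, 0.1242, 0.1983]
ee_rot: [-3.138, -0.003, 2.327]
ft_force: [0.4, 0.1, -1.2]
grip_width: 0.0277
grasp_force: 59.5
```

carry_out:
  rows:
    - [[0,0,0,0,0,0,1],[0,0,0,0,0,0,1],[0,0,0,0,0,0,1]]

```text
t: 8.55
position: [0.6028, 0.124, 0.2001]
ee_rot: [-3.14, -0.001, 2.318]
ft_force: [0.4, 0.6, -1.1]
grip_width: 0.0274
grasp_force: 59.4
```

Run:
```python
from h import *
import pickle
s=read_state();p,d=vision.get_image("wrist");np.save("w4.npy",p);np.save("w4d.npy",d);pickle.dump(s,open("w4.pkl","wb"))
goto([0.6021,0.1246,0.199],2.322,s)
cv2.imwrite("pics/w4.png",cv2.resize(p[130:230,200:320],(720,600),interpolation=cv2.INTER_NEAREST)[:,:,::-1])
```

```text
shift [ 0.0029 -0.0003  0.0037] mm 1.4 ('rz', np.float64(-0.0007)) pos [0.6028 0.124  0.2001] rot [-3.1405e+00 -9.0000e-04  2.3175e+00] q6 -0.672
```

View pics/w4.png

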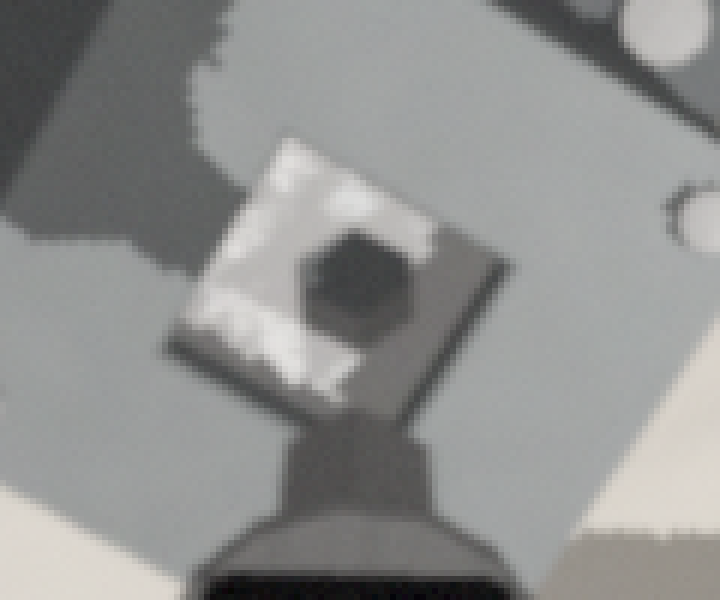

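The zoom shows the socket hex with flats at crop x=302 and x=412 and corners at (357,230) and (357,350). Its orientation matches the key's, and the shank is centred at x≈358.

Run:
```python
from h import *
import pickle
s=pickle.load(open("w4.pkl","rb"));d=np.load("w4d.npy")
P=cloud("wrist",d,s);print("face z",np.median(P[170:185,242:248,2]),"hous",np.median(P[150:160,260:280,2]))
Rm=R.from_euler('xyz',s["ee_rot"]).as_matrix()
for z in (.050,.052):
    q=plane("wrist",[[259.0,177.8]],z,s)[0];print(z,q.round(4),"tool mm",(Rm.T@(q-s["position"])*1000).round(1))
# key apparent again
c=vision.calibration("wrist")
for v in (201,206,210):
    n=cv2.undistortPoints(np.array([[[259,v]]],float),c["mtx"],c["D"])[0,0]
    print((c["T_tool_cam"]@np.array([*(np.array([*n,1])*d[v,259]),1]))[:3].round(4))
```

```text
face z 0.05102100419710756 hous 0.07090446389988816
0.05 [0.6023 0.1245 0.05  ] tool mm [  0.5   0.2 150.1]
0.052 [0.602  0.1248 0.052 ] tool mm [  1.    0.2 148.1]
[0.0073 0.0001 0.0613]
[0.0073 0.0001 0.0514]
[0.0074 0.0001 0.0436]
```

carry_out:
  rows:
    - [[0.0095,-0.0003,0,0,0,0,1],[0,0,0.08,0,0,0,1],[0,0,0.08,0,0,0,1],[0,0,0.07,0,0,0,1],[0,0,0,0,0,0,1],[0,0,0,0,0,0,1],[0,0,0,0,0,0,1]]

```text
t: 9.3
position: [0.6022, 0.1262, 0.1338]
ee_rot: [3.14, 0.002, 2.32]
ft_force: [0.7, -0.1, -0.7]
grip_width: 0.0273
grasp_force: 59.4
```

Run:
```python
from h import *
a=read_state();t=np.array([0.6028,0.1240])+.001*(2.85*np.array([np.cos(2.3175),np.sin(2.3175)])-.1*np.array([np.sin(2.3175),-np.cos(2.3175)]))
print(t);goto([*t,.13],2.318,a);print(a["ft_force"])
```

```text
[0.60079082 0.12602378]
shift [ 0.0028 -0.0041  0.0126] mm 4.0 ('rz', np.float64(0.0003)) pos [0.6022 0.1262 0.1338] rot [3.1396e+00 1.6000e-03 2.3201e+00] q6 -0.671
[ 0.7414675  -0.07044149 -0.73633932]
```

carry_out:
  rows:
    - [[0,0,0,0,0,0,1],[0,0,0,0,0,0,1]]

```text
t: 9.5
position: [0.6019, 0.1262, 0.1334]
ee_rot: [3.14, 0.001, 2.32]
ft_force: [0.6, -0.4, -1.6]
grip_width: 0.0275
grasp_force: 59.4
```

carry_out:
  rows:
    - [[0.0028,-0.0041,0,0,0,0,1],[0,0,0.01,0,0,0,1],[0,0,0,0,0,0,1],[0,0,0,0,0,0,1]]

```text
t: 9.9
position: [0.5995, 0.1259, 0.1287]
ee_rot: [-3.141, -0.0, 2.32]
ft_force: [-0.9, -0.5, -2.0]
grip_width: 0.0272
grasp_force: 59.4
```

carry_out:
  rows:
    - [[0,0,0,0,0,0,1],[0,0,0,0,0,0,1]]

```text
t: 10.1
position: [0.5997, 0.1259, 0.129]
ee_rot: [-3.142, -0.0, 2.32]
ft_force: [-0.4, -0.2, -1.3]
grip_width: 0.0273
grasp_force: 59.4
```

carry_out:
  rows:
    - [[-0.0022,0.0029,0,0,0,0,1],[0,0,0,0,0,0,1],[0,0,0,0,0,0,1],[0,0,0,0,0,0,1]]

```text
t: 10.5
position: [0.6008, 0.126, 0.129]
ee_rot: [-3.142, 0.0, 2.32]
ft_force: [-0.6, 0.5, -1.3]
grip_width: 0.0275
grasp_force: 59.4
```

carry_out:
  rows:
    - [[0,0,0.01,0,0,0,1],[0,0,0.01,0,0,0,1],[0,0,0.005,0,0,0,1],[0,0,0,0,0,0,1],[0,0,0,0,0,0,1]]

```text
t: 11.0
position: [0.6007, 0.126, 0.1213]
ee_rot: [-3.141, -0.0, 2.32]
ft_force: [-0.0, 0.0, -0.2]
grip_width: 0.0275
grasp_force: 59.4
```

carry_out:
  rows:
    - [[0,0,0.007,0,0,0,1],[0,0,0.005,0,0,0,1],[0,0,0,0,0,0,1],[0,0,0,0,0,0,1]]

```text
t: 11.4
position: [0.6007, 0.126, 0.1178]
ee_rot: [-3.141, -0.0, 2.32]
ft_force: [-0.2, 0.3, -1.9]
grip_width: 0.0274
grasp_force: 59.5
```

There's no push back 7 mm below the face, so the hex is in. I'll lower it nearly home.

carry_out:
  rows:
    - [[0,0,0.012,0,0,0,1],[0,0,0.012,0,0,0,1],[0,0,0.008,0,0,0,1],[0,0,0,0,0,0,1],[0,0,0,0,0,0,1]]

```text
t: 11.9
position: [0.6008, 0.126, 0.1082]
ee_rot: [-3.141, -0.0, 2.32]
ft_force: [-0.7, -0.4, -1.8]
grip_width: 0.0276
grasp_force: 59.4
```

carry_out:
  rows:
    - [[0,0,0.006,0,0,0,1],[0,0,0,0,0,0,1],[0,0,0,0,0,0,1]]

```text
t: 12.2
position: [0.6008, 0.126, 0.1065]
ee_rot: [3.142, 0.0, 2.32]
ft_force: [-0.7, 0.3, -1.7]
grip_width: 0.0274
grasp_force: 59.5
```

Seated about 3 mm above the floor. I'll start turning in small parts and watch the side forces.

carry_out:
  rows:
    - [[0,0.0007,0,0,0,0.0227,1],[0,0.0007,0,0,0,0.0227,1],[0,0.0007,0,0,0,0.0227,1],[0,0,0,0,0,0,1],[0,0,0,0,0,0,1]]

```text
t: 12.7
position: [0.6012, 0.1264, 0.1065]
ee_rot: [-3.141, -0.0, 1.896]
ft_force: [-0.7, 0.7, -1.1]
grip_width: 0.0274
grasp_force: 59.7
```

Run:
```python
from h import *
s=read_state();print(s["position"],s["ee_rot"],s["ft_force"],s["torque"])
```

```text
[0.60116268 0.1264108  0.10650194] [-3.14133126e+00 -1.62291975e-04  1.89624468e+00] [-0.72333868  0.74483193 -1.12908148] [ 0.02615714  0.22063939 -0.01165061]
```

carry_out:
  rows:
    - [[0,0.0007,0,0,0,0.0227,1],[0,0.0007,0,0,0,0.0227,1],[0,0.0007,0,0,0,0.0227,1],[0,0.0007,0,0,0,0.0227,1]]

```text
t: 13.1
position: [0.6019, 0.1265, 0.1065]
ee_rot: [-3.141, 0.0, 1.32]
ft_force: [-1.1, 0.4, -0.7]
grip_width: 0.0277
grasp_force: 58.8
```

Run:
```python
from h import *
s=read_state();print(s["position"],s["ee_rot"],s["ft_force"],s["torque"])
```

```text
[0.60192598 0.12647635 0.10650473] [-3.14116577e+00  1.54677190e-04  1.31992707e+00] [-1.07664987  0.44917279 -0.67667361] [0.04960832 0.32334976 0.14605772]
```

carry_out:
  rows:
    - [[0,0.0007,0,0,0,0.0227,1],[0,0.0007,0,0,0,0.0227,1],[0,0.0007,0,0,0,0.0227,1],[0,0.0007,0,0,0,0.0227,1],[0,0,0,0,0,0,1],[0,0,0,0,0,0,1]]

```text
t: 13.7
position: [0.6026, 0.1262, 0.1065]
ee_rot: [-3.141, 0.0, 0.757]
ft_force: [-2.3, 0.3, 0.4]
grip_width: 0.0273
grasp_force: 59.7
```

Run:
```python
from h import *
s=read_state();print(s["position"],s["ee_rot"],s["ft_force"],s["torque"])
```

```text
[0.60262744 0.1261532  0.1064782 ] [-3.14109686e+00  3.07878050e-04  7.56861193e-01] [-2.27489669  0.28590563  0.37725171] [ 0.09480278  0.46143579 -0.03472623]
```

A clean quarter turn, with about 0.15 N m of torque and small side forces. Now I'll release, recentre, swing back 90° and regrasp.

carry_out:
  rows:
    - [[0,0,0,0,0,0,0],[0,0,0,0,0,0,0],[0,0,0,0,0,0,0],[0,0,0,0,0,0,0],[0,0,0,0,0,0,0],[-0.005,0,0,0,0,0,0],[0,0,0,0,0,-0.0228,0],[0,0,0,0,0,-0.0228,0],[0,0,0,0,0,-0.0228,0],[0,0,0,0,0,-0.0228,0],[0,0,0,0,0,-0.0228,0],[0,0,0,0,0,-0.0228,0]]

```text
t: 14.9
position: [0.6017, 0.125, 0.1064]
ee_rot: [-3.142, 0.0, 1.617]
ft_force: [0.2, -0.2, 0.1]
grip_width: 0.0856
grasp_force: 0.0
```

carry_out:
  rows:
    - [[0,0,0,0,0,-0.0228,0],[0,0,0,0,0,-0.0228,0],[0,0,0,0,0,-0.0228,0],[0,0,0,0,0,-0.0228,0],[0,0,0,0,0,-0.0225,0],[0,0,0,0,0,0,0],[0,0,0,0,0,0,0]]

```text
t: 15.6
position: [0.6017, 0.125, 0.1065]
ee_rot: [-3.142, 0.0, 2.322]
ft_force: [0.8, 0.2, -0.2]
grip_width: 0.0853
grasp_force: 0.0
```

Run:
```python
from h import *
import pickle
s=read_state();p,d=vision.get_image("wrist");np.save("w5.npy",p);np.save("w5d.npy",d);pickle.dump(s,open("w5.pkl","wb"))
goto([0.6015,0.1252,0.1065],2.322,s)
cv2.imwrite("pics/w5.png",p[:,:,::-1])
```

```text
shift [ 0.001  -0.0001 -0.    ] mm 0.3 ('rz', np.float64(-0.0001)) pos [0.6017 0.125  0.1065] rot [-3.1416  0.      2.3217] q6 -0.674
```

View pics/w5.png

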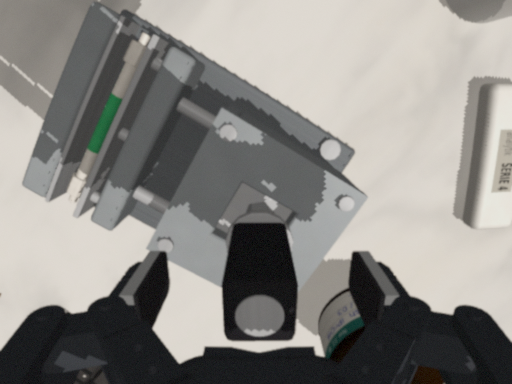

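The picture shows the key standing upright in the socket, with its top disc at (259,314) and the handle square to the open fingers. The jaw is visibly nearer the column. I'll regrasp and do the second quarter turn.

carry_out:
  rows:
    - [[0,0,0,0,0,0,1],[0,0,0,0,0,0,1],[0,0,0,0,0,0,1],[0,0,0,0,0,0,1],[0,0,0,0,0,0,1],[0,0,0,0,0,0,1],[0,0,0,0,0,0,1],[0,0,0,0,0,0,1]]

```text
t: 16.45
position: [0.6017, 0.1251, 0.1064]
ee_rot: [-3.142, -0.0, 2.325]
ft_force: [-0.4, -0.4, 0.0]
grip_width: 0.0273
grasp_force: 61.3
```

carry_out:
  rows:
    - [[0,0,0,0,0,0.0227,1],[0,0,0,0,0,0.0227,1],[0,0,0,0,0,0.0227,1],[0,0,0,0,0,0.0227,1],[0,0,0,0,0,0.0227,1],[0,0,0,0,0,0.0227,1]]

```text
t: 17.05
position: [0.6015, 0.125, 0.1064]
ee_rot: [-3.141, 0.0, 1.464]
ft_force: [-0.3, -0.6, 0.3]
grip_width: 0.0272
grasp_force: 61.5
```

```bash
cat > jaw.py <<'E'
from h import *
import pickle,sys
def gaps(p,d,s,show=False):
    "distances along vice x (mm, from fixed face) from the wrist depth; frame from the housing/bed heights"
    P=cloud("wrist",d,s);Z=P[...,2]
    a=np.radians(12.1);M=np.array([[np.cos(a),np.sin(a)],[-np.sin(a),np.cos(a)]])
    V=(P[...,:2]-[.5982,.1238])@M.T*1000
    ok=(Z>.02)&(Z<.06)&(V[...,0]>-150)&(V[...,0]<-55)&(abs(V[...,1])<60)
    for y in range(-50,51,10):
        q=ok&(abs(V[...,1]-y)<1.5);x=V[...,0][q];z=Z[q]*1000;o=np.argsort(x)
        h=[(f"{z[(x>=b)&(x<b+1)].max():.0f}" if ((x>=b)&(x<b+1)).any() else ".") for b in range(-130,-75)]
        print(y,' '.join(h))
if __name__=="__main__":
    n=sys.argv[1]
    if len(sys.argv)>2:
        s=read_state();p,d=vision.get_image("wrist");np.save(n+".npy",p);np.save(n+"d.npy",d);pickle.dump(s,open(n+".pkl","wb"))
        print(s["position"],s["ee_rot"],s["ft_force"],s["torque"])
    gaps(np.load(n+".npy"),np.load(n+"d.npy"),pickle.load(open(n+".pkl","rb")))
E
python3 -c "
from plant import read_state
s=read_state();print(s['ee_rot'],s['ft_force'],s['torque'])"
echo w1; python3 jaw.py w1; echo w5; python3 jaw.py w5
```

```text
[-3.14108137e+00  3.02968197e-04  1.46413212e+00] [-0.30430544 -0.56958981  0.2896521 ] [-0.03634754  0.11558834  0.16745419]
w1
-50 55 56 55 55 56 55 55 46 . 41 43 44 43 44 44 44 44 44 44 43 40 38 32 . . . . . . . 54 55 55 56 55 47 48 48 47 48 . 51 52 52 52 52 52 53 52 53 52 53 53 52 53
-40 56 56 55 56 55 56 56 47 . . 40 41 42 41 42 41 41 41 41 39 31 31 31 . . . . . . . . 55 55 56 54 32 . . . . . 52 53 53 52 53 52 53 52 52 52 53 53 52 53
-30 56 56 54 55 56 56 53 39 . . . 40 41 42 42 42 42 41 41 39 31 31 32 . . . . . . . 53 55 55 56 56 51 . . . . . 51 52 53 52 53 52 52 52 53 53 52 52 52 51
-20 55 56 55 54 56 55 56 . . . 39 41 41 42 43 43 42 42 41 39 31 32 32 . . . . . . . 56 57 56 55 55 46 . . . . 48 . 52 53 52 52 53 52 53 53 53 52 53 53 52
-10 55 55 55 55 56 56 55 44 . . . 42 42 42 42 42 41 42 43 41 38 32 . . . . . . . . 55 56 55 56 55 31 . . . . . 51 51 52 52 53 52 52 53 54 53 53 53 52 52
0 55 56 54 55 56 56 56 31 . . . 40 41 42 42 43 42 42 41 40 32 32 32 . . . . . . . . 56 56 55 53 47 47 46 47 49 50 52 52 52 54 53 52 52 52 53 53 52 52 52 53
10 55 56 55 55 56 55 55 53 . . . 41 41 4
[... 1771 characters left out ...]
. . . . . 51 52 53 52 52 52 52 52 52 53 53 53 53 53 53 53 52 51 50 .
20 55 56 55 55 55 56 55 49 . . 39 41 41 42 42 43 42 41 41 41 . . . . . 56 56 56 56 56 . . . . . 50 52 52 52 53 53 54 53 52 52 52 53 53 52 52 53 53 52 50 .
30 57 55 55 55 57 56 56 55 . . . 40 41 42 42 43 42 43 41 40 . . . . 54 56 56 56 55 55 . . . . . 51 52 53 52 52 53 52 54 53 52 52 53 52 52 53 52 52 51 50 36
40 56 56 56 54 56 56 55 57 32 . 39 40 41 42 42 42 42 42 41 40 . . . . . 56 54 55 56 54 . . . . . 50 52 53 52 52 53 52 52 52 53 53 52 54 54 53 52 54 52 50 39
50 57 56 55 55 55 55 56 54 39 41 43 44 44 45 44 44 45 44 44 44 42 . . . 55 56 56 56 56 55 47 48 47 48 48 51 52 52 53 52 53 53 53 53 52 53 53 52 53 53 53 52 52 51 .
```

carry_out:
  rows:
    - [[0,0,0,0,0,0.0227,1],[0,0,0,0,0,0.0227,1],[0,0,0,0,0,0.0227,1],[0,0,0,0,0,0.0227,1],[0,0,0,0,0,0.0227,1]]

```text
t: 17.55
position: [0.6014, 0.125, 0.1064]
ee_rot: [-3.141, 0.001, 0.751]
ft_force: [-0.7, -0.4, 0.2]
grip_width: 0.0271
grasp_force: 61.5
```

```bash
python3 jaw.py w6 1
```

```text
[0.60142324 0.12504266 0.10643015] [-3.14115990e+00  7.07146652e-04  7.51048389e-01] [-0.74582923 -0.38290133  0.24200584] [0.02323437 0.23902469 0.22410033]
-50 . . . . . . . . . . . . . . . . . . . . . . . . . 46 . . . . 51 52 53 52 53 52 53 53 52 52 52 53 . . . . . . . . . . . . .
-40 . . . . . . . . . . . . . . . . . . . . . . . 45 47 . . . 51 51 52 52 52 52 52 52 53 . . . . . . . . . . . . . . . . . .
-30 . . . . . . . . . . . . . . . . . . . . . . 48 52 52 . . . . 51 52 52 52 52 . . . . . . . . . . . . . . . . . . . . .
-20 . . . . . . . . . . . . . . . . . . . . . . . . . . . . . . . . . . . . . . 51 . . 53 53 53 53 . . . . . . . . . .
-10 . . . . . . . . . . . . . . . . . . . . . . . . . . . . . . . . . . . . . . . . . . . . . . . . . . . . . . .
0 . . . . . . . . . . . . . . . . . . . . . . . . . . . . . . . . . . . . . . . . . . . . . . . . . . . . . . .
10 . . . . . . . . . . . . . . . . . . . . . . . . . . . . . . . . . . . . . . . . . . . . . . . . . . . . . . .
20 . . . . . . . . . . . . . . . . . . . . . . . . . . . . . . . . . . . . . . . . . . . . . 43 44 32 31 . . . . . .
30 . . . . . . . . . . . . . . . . . . . . . . . . . . . . . . . . . . . . . . . . . . . . 51 52 50 49 39 39 38 39 36 37 38
40 . . . . . . . . . . . . . . . . . . . . . . . . . . . . . . . . . . . . . . . . . . . . . 51 51 49 37 39 37 38 37 39 .
50 . . . . . . . . . . . . . . . . . . . . . . . . . . . . . . . . . 51 53 52 52 52 52 52 52 52 52 52 52 51 52 50 30 . . . . . .
```

carry_out:
  rows:
    - [[0,0,0,0,0,0,0],[0,0,0,0,0,0,0],[0,0,0,0,0,0,0],[0,0,0,0,0,0,0],[0,0,0,0,0,0,0],[0,0,0,0,0,-0.0228,0],[0,0,0,0,0,-0.0228,0],[0,0,0,0,0,-0.0228,0],[0,0,0,0,0,-0.0228,0],[0,0,0,0,0,-0.0228,0],[0,0,0,0,0,-0.0228,0]]

```text
t: 18.7
position: [0.6018, 0.1251, 0.1065]
ee_rot: [3.142, -0.0, 1.622]
ft_force: [-0.6, 0.0, 0.0]
grip_width: 0.0854
grasp_force: 0.0
```

carry_out:
  rows:
    - [[0,0,0,0,0,-0.0228,0],[0,0,0,0,0,-0.0228,0],[0,0,0,0,0,-0.0228,0],[0,0,0,0,0,-0.0228,0],[0,0,0,0,0,-0.0225,0],[0,0,0,0,0,0,0],[0,0,0,0,0,0,0]]

```text
t: 19.4
position: [0.6018, 0.125, 0.1065]
ee_rot: [3.142, 0.0, 2.327]
ft_force: [0.1, 0.1, -1.0]
grip_width: 0.0851
grasp_force: 0.0
```

```bash
python3 jaw.py w7 1
```

```text
[0.60178775 0.1250147  0.10652131] [3.14159041e+00 4.56023651e-05 2.32687440e+00] [ 0.05162776  0.07000088 -1.03558819] [-0.00429332 -0.02457539  0.005627  ]
-50 56 56 55 55 56 55 56 41 42 44 45 44 44 45 44 45 . . . . 56 56 56 56 48 48 48 47 50 52 52 52 52 53 53 53 53 53 53 52 53 52 53 53 52 52 51 32 30 . . . . . .
-40 56 55 54 56 56 55 53 . . 41 41 42 41 44 43 . . . . 55 55 56 56 56 53 . . . 49 52 53 53 53 53 53 52 53 53 52 53 53 53 52 52 52 51 52 . 38 . 37 . 39 39 .
-30 55 55 55 55 56 56 55 . . 40 42 42 43 42 42 41 . . . . 56 56 56 55 54 . . . 51 52 53 53 52 53 52 53 53 52 53 52 53 53 53 52 53 52 50 39 38 40 39 39 38 38 40
-20 56 55 56 55 56 55 55 . . 41 42 42 43 43 42 . . . . 55 56 56 56 57 55 . . . 49 52 53 52 53 53 53 53 53 53 52 53 53 52 54 52 52 52 48 32 30 . . . . . .
-10 56 55 56 55 56 55 52 . . 41 42 41 42 43 42 . . . . 55 55 56 55 55 56 . . . 50 51 52 54 53 53 53 53 53 52 53 53 52 53 53 53 52 51 50 31 31 . . . . . .
0 55 55 55 55 56 56 55 . 41 41 42 42 44 43 42 . . . . 54 55 56 56 56 55 48 47 48 49 52 53 53 53 53 53 53 53 53 53 53 53 52 52 54 51 52 50 32 31 . . . . . .
10 56 56 55 55 56 55 56 . 39 40 43 43 43 42 43 42 . . . . 56 54 56 57 53 . . . 50 52 52 53 53 53 52 53 52 53 52 52 53 53 52 53 52 52 51 31 30 . . . . . .
20 55 56 54 55 56 56 55 . 39 41 42 42 43 42 43 . . . . . 56 56 56 56 55 . . . 51 52 52 53 52 53 54 53 54 52 53 52 53 53 53 53 53 52 49 31 32 . . . . . .
30 56 55 55 55 55 56 55 . . 41 42 42 43 42 42 . . . . . 56 56 55 57 55 . . . 50 52 53 53 53 52 53 53 53 53 53 53 53 53 53 53 53 51 50 37 38 39 38 38 38 39 38
40 56 56 55 56 55 55 55 . . 41 41 42 42 43 43 . . . . . 55 56 56 56 55 . . . 51 52 53 53 52 54 53 53 53 52 53 53 52 53 53 54 52 53 51 39 39 39 38 39 38 39 38
50 56 56 56 56 56 56 56 40 42 43 44 44 44 44 44 44 . . . . 56 56 56 56 55 48 48 48 50 52 52 53 52 53 53 53 52 53 53 53 54 53 53 53 53 52 51 32 31 . . . . . .
```

The pad is now pinching the column, pressed in by about 1 to 1.5 mm. I'll regrasp and turn about 24° more.

carry_out:
  rows:
    - [[0,0,0,0,0,0,1],[0,0,0,0,0,0,1],[0,0,0,0,0,0,1],[0,0,0,0,0,0,1],[0,0,0,0,0,0,1],[0,0,0,0,0,0,1],[0,0,0,0,0,0,1],[0,0,0,0,0,0,1],[0,0,0,0,0,0.0222,1],[0,0,0,0,0,0.0222,1],[0,0,0,0,0,0.0222,1],[0,0,0,0,0,0,1]]

```text
t: 20.65
position: [0.6017, 0.125, 0.1065]
ee_rot: [-3.141, 0.0, 1.911]
ft_force: [0.5, -1.3, 0.1]
grip_width: 0.0278
grasp_force: 61.6
```

```bash
python3 jaw.py w8 1
```

```text
[0.60168718 0.12501658 0.10651403] [-3.14137460e+00  4.80112382e-05  1.91078872e+00] [ 0.47252354 -1.348093    0.07110076] [-0.10643384  0.15135485  0.06749875]
-50 57 54 54 56 56 56 55 . 43 43 44 44 44 44 . . . . . . 55 55 56 55 51 47 48 . 52 53 52 52 52 53 53 53 52 53 52 53 52 53 52 52 50 50 32 32 32 . . . . . .
-40 56 55 54 55 56 56 52 . . 40 41 42 42 . . . . . . 54 55 56 56 55 53 . . 51 51 53 52 52 54 52 52 52 53 54 52 52 54 53 52 52 51 50 38 . . . . . 37 . .
-30 55 55 56 55 55 55 55 . . . 41 42 . . . . . . . 55 56 55 55 55 53 . . 52 52 52 53 52 52 53 53 52 53 53 52 53 52 53 52 52 51 50 39 39 39 39 38 38 40 39 38
-20 56 55 55 55 56 55 56 . . . 41 43 42 . . . . . . 55 56 55 56 56 56 . . 51 52 52 53 53 53 53 52 52 53 53 52 52 53 52 52 52 52 51 31 32 28 . . . . . .
-10 56 54 55 55 55 55 53 . . 41 42 . 43 . . . . . . . 55 56 56 55 55 . . 51 52 52 52 53 53 53 52 53 52 53 52 53 53 53 53 52 51 42 32 32 31 . . . . . .
0 56 55 55 55 55 56 55 . . . 42 42 43 . . . . . . 55 55 55 55 56 55 48 . 51 52 52 52 52 52 53 53 52 53 52 53 53 53 52 53 52 52 36 31 32 29 . . . . . .
10 55 55 55 54 55 56 55 . . 40 41 43 42 . . . . . 54 55 55 55 56 55 56 . . . 52 52 53 53 53 53 53 53 53 52 53 52 53 53 52 52 51 33 32 32 31 . . . . . .
20 55 55 55 55 55 55 56 . . . 41 42 42 42 . . . . . 55 55 55 55 55 54 . . 52 52 52 53 53 53 52 52 53 53 53 53 53 52 53 52 52 52 50 32 32 31 . . . . . .
30 55 56 54 56 56 56 55 . . 41 42 42 42 43 . . . . . 54 55 56 56 55 55 . . 51 52 53 53 53 52 52 52 53 53 52 52 52 54 52 52 52 52 50 38 38 39 . 38 39 39 37 38
40 56 56 54 55 56 57 55 . . 40 41 41 42 . . . . . . 54 55 56 56 56 50 . . . 52 52 53 53 53 53 53 53 52 53 53 53 52 53 53 52 53 49 39 40 39 38 37 38 39 38 38
50 55 55 56 55 56 56 55 . . 44 44 44 44 44 44 . . . . 54 57 55 55 56 55 47 . 51 52 52 52 53 52 53 52 53 53 53 53 52 53 53 53 52 51 46 31 32 30 . . . . . .
```

```bash
cat > edge.py <<'E'
from h import *
import pickle
a=np.radians(12.1);M=np.array([[np.cos(a),np.sin(a)],[-np.sin(a),np.cos(a)]])
for n in ("w1","w5","w7","w8","w9"):
    try: d=np.load(n+"d.npy")
    except OSError: continue
    s=pickle.load(open(n+".pkl","rb"));P=cloud("wrist",d,s);Z=P[...,2]*1000;V=(P[...,:2]-[.5982,.1238])@M.T*1000
    X,Y=V[...,0],V[...,1];E=[]
    for y in range(-46,47,3):
        q=(abs(Y-y)<1.5)&(abs(Y)>4)&(X>-150)&(X<-60)
        f=X[q&(Z>54)&(X<-115)];p=X[q&(Z>54)&(X>-115)&(X<-94)];b=X[q&(Z>50.5)&(Z<54)&(X>-106.)]
        b=b[b>p.max()+.5] if len(p) and len(b) else []
        if len(f)and len(p) and len(b)>5: E.append([f.max(),p.min(),p.max(),b.min(),b.max()])
    e=np.median(E,0);print(n,len(E),e.round(2),"gap pad-body",(e[3]-e[2]).round(2),"fixed-pad",(e[1]-e[0]).round(2),"body",(e[4]-e[0]).round(2))
E
python3 edge.py
```

```text
w1 29 [-123.6   -99.51  -95.67  -88.79  -72.35] gap pad-body 6.88 fixed-pad 24.08 body 51.25
w5 29 [-123.38 -105.12 -101.03  -94.3   -77.61] gap pad-body 6.73 fixed-pad 18.27 body 45.77
w7 29 [-123.26 -109.59 -105.64 -100.59  -83.9 ] gap pad-body 5.05 fixed-pad 13.67 body 39.37
w8 29 [-123.48 -110.24 -105.91 -102.3   -85.51] gap pad-body 3.61 fixed-pad 13.24 body 37.97
```

The pad is pressed in about 3 mm (gap 6.8 → 3.6 mm; body travel gives about 2.5 mm). I'll release and withdraw straight up.

carry_out:
  rows:
    - [[0,0,0,0,0,0,0],[0,0,0,0,0,0,0],[0,0,0,0,0,0,0],[0,0,0,0,0,0,0],[0,0,0,0,0,0,0],[0,0,0,0,0,0,0],[0,0,-0.05,0,0,0,0],[0,0,-0.1,0,0,0,0],[0,0,-0.1,0,0,0,0],[0,0,-0.1,0,0,0,0],[0,0,-0.1,0,0,0,0],[0,0,0,0,0,0,0]]

```text
t: 21.9
position: [0.6048, 0.1254, 0.249]
ee_rot: [3.131, 0.003, 1.912]
ft_force: [0.5, 0.3, 0.6]
grip_width: 0.0852
grasp_force: 0.0
```

carry_out:
  rows:
    - [[0,0,0,0,0,0,0],[0,0,0,0,0,0,0],[0,0,0,0,0,0,0],[0,0,0,0,0,0,0]]

```text
t: 22.3
position: [0.6011, 0.125, 0.2402]
ee_rot: [-3.139, -0.001, 1.912]
ft_force: [-0.2, -0.3, 0.1]
grip_width: 0.0853
grasp_force: 0.0
```

```bash
python3 - <<'E'
from h import *
import pickle
s=read_state();p,d=vision.get_image("wrist");np.save("w9.npy",p);np.save("w9d.npy",d);pickle.dump(s,open("w9.pkl","wb"))
print(s["position"],s["grip_width"],s["ft_force"],s["t"])
P=cloud("wrist",d,s);Z=P[...,2];m=(Z>.135)&(Z<.16)&(np.hypot(P[...,0]-.602,P[...,1]-.125)<.03)
print("key top",P[m].mean(0).round(4),np.median(Z[m]).round(4))
cv2.imwrite("pics/w9.png",p[:,:,::-1])
E
python3 edge.py | tail -1
```

```text
[0.60114489 0.12499746 0.24022469] 0.08532434171598864 [-0.23506888 -0.32421717  0.14535128] 22.3
key top [0.601  0.1269 0.1508] 0.1519
w9 29 [-123.81 -109.75 -106.46 -101.99  -85.76] gap pad-body 4.47 fixed-pad 14.06 body 38.04
```

View pics/w9.png

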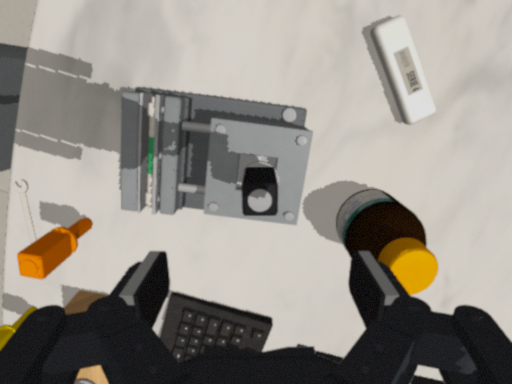

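The final view shows the key upright in the window at (260,195), the column clamped in the jaws, and the gripper clear. The key's top is at 0.152 m, so its tip is about 19 mm below the screw face. I'll hand it in.

```bash
python3 -c "
from plant import ticket
print(ticket.job_done())"
```

```text
the job is handed in; nothing more can be done
None
```

I handed the job in at 22.4 s: the column is clamped with the pad pressed in about 2.5 to 3 mm by camera measurement, the key stands released and upright in the socket with its tip about 19 mm below the screw's face, and I kept the arm clear of the driver and beaker; the hand-in reported no pass or fail.

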